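# Straightedge to the brace, catch off, hold the clamp lever

## Robot

A 7-joint arm with a two-finger parallel gripper is mounted at the origin on the work surface. World frame = base frame: x ahead of the robot, y to its left, z up, the work surface at z = 0. Lengths are in m, angles in rad, forces in N, time in s.
With the tool pointing down it reaches from about 0.35 to 0.9 m from the base axis. Payload 8.1 kg.
Tool frame: the origin (TCP) lies between the finger pads; the fingertips stand 22 mm ahead of it and the grasp point (between the pads) lies 3 mm ahead of it; z points along the fingers, y is the line along which they close (so a half turn about z gives the same grasp; the last joint's range is limited). The gripper opens to 92 mm and grips with 3 to 60 N. Pads are 19 mm wide; open, the fingers measure 130 mm over their backs; the gripper's body (75 mm by 190 mm) begins 47 mm behind the grasp point.
Start: joints at [-0.103, 0.434, 0.025, 1.573, -0.012, 1.134, -0.075], TCP at [0.625, -0, 0.249] pointing down, gripper open.
Joint ranges: [-2.62, 2.62], [-0.44, 2.09], [-1.27, 1.32], [0.08, 2.57], [-1.32, 4.46], [0.12, 2], [-2.74, 2.74]. Speed limits (rad/s): [2.22, 2.22, 3.01, 3.01, 3.14, 3.14, 3.14].

## Interface

Orientations are given as a unit quaternion [w, x, y, z].
In Python, from station import * gives the robot as it stands. The module is installed in compiled form; this text tells all that it offers.
- The arm moves only by the tool apply_moves, never from a script. Its argument "moves" is a list of rows, each a list of 7 numbers: the turn, a rotation vector about the tool's x, y, z scaled (see below), then the shift along the tool's x, y, z scaled (see below), then the closure, from 0 (fully open) to 1 (shut). A call has exactly 10 rows; each row is the pose to reach, as a shift and turn from the pose commanded when the call began, along the tool's axes at that moment, turning the shorter way round; what a row does not reach only later rows make up. The controller multiplies each number of a shift by 0.8 m and each number of a turn by 360 degrees. A row lasts 1/12 s, in which the tool goes at most 41.7 mm and 7.16 degrees, less where a joint would pass 70% of its speed; a pose out of reach is approached as far as the arm can. A call with a number of a shift or a turn outside -1 to 1 is refused whole. A call with a gripper value outside its range is refused whole. The fingers move at their own pace and stop on an object; "grip_force" is the grip in N (left out, the last holds). Time passes only in rows, so rows that repeat a pose let the fingers close, or fill a call up. It gives the time, the measured TCP pose, the force, the opening and the grip force at its end, in the units of the state.
- observe(): the state, without advancing time (a new reading comes with each control period).
- snapshot(name): name is "scene" or "side" or "wrist"; returns (picture, depth): 400x640x3 uint8, red, green, blue; 400x640 float32, m along the optical axis (not along the pixel's ray), 0 where there is no reading.
- camera_info(name): a dict with "intrinsics" (3x3 intrinsics, pixels), "eye" and "attitude" of the camera in the world; the wrist camera has in their place "hand_eye" (4x4, takes a point from camera to tool coordinates, whose origin is the TCP and whose axes are the flange's). Camera axes: x right, y down, z forward; pixel columns grow to the right and rows downward; lengths in m; the calibration is good to about 2 mm. The wrist camera is an equidistant fisheye: a pixel r from the principal point sees the ray r / f radians off the axis. A picture is of the moment at which its call begins: read the wrist's pose just before it. camera_info takes no time and is no camera call.
- close_job(): hands the job in; it is judged then, once.
The state is a dict: "time_s": time; "joint_positions": joint angles; "joint_vel": joint speeds; "tau": joint torques, N m; "ee_pos": TCP position; "tcp_rot": TCP orientation; "wrist_force": force on the tool from outside, world axes, zero at the start; "torque": the same for the moment, N m; "opening": finger opening in m; "grip_force": force on a finger pad.
Only numpy, scipy, OpenCV 4.12 (cv2) and the standard library are available. Lean on these libraries where they do the work, as an engineer would, in place of code of your own. Each camera call takes 0.05 s, during which the arm holds its last target. There are 200 camera calls.

## Task

Lay the straightedge flat on the spruce panel and slide it flush against the robot's side of the reddish brace, centred along it, so that one end lies under the clamp's rubber foot. Then flip the orange safety catch right over, outwards, and pull the red-knobbed lever towards you to its stop, so that the foot presses on the straightedge. Finish still holding the lever there with the fingers, for it springs back when let go, and leave the other things on the bench where they are.

Things in the scene. Friction and masses are not known exactly. Their poses are not given: they have to be found in the camera images.
- workboard: Plywood board fixed to the bench, 280 x 420 mm, with a pale spruce panel (top 30 mm above the bench), two parallel braces and a clamp. Origin on the bench; x level, away from the robot; y along the braces towards the clamp; z up. In this frame (mm): panel x -120..120, y -175..95; main brace x 30..42, y -160..80, top z 40. Directions below (+x, -x, +y) are this board's.
- brace_mid (a point): Middle of the lower edge of the main (reddish) brace's near face, on the panel's top: board frame (30, -40, 30) mm, same axes. The straightedge goes against this face on its -x side, middle level with this point: its origin is then 22.5 mm from here along -x. The other, paler brace is 50 mm beyond.
- straightedge: Loose aluminium bar 240 x 45 x 8 mm, 0.2 to 0.4 kg, lying along its own x, same either way round. A dark wooden grip rib stands on its middle: 80 mm long, 14 mm wide, from 8 to 42 mm above the underside. Origin: centre of the underside; z up. It starts flat on the bench at the robot's right of the board.
- safety_catch (a joint): Angle of the orange catch (rad): 0 to 0.12 at the start, upright, blocking the lever; grows to its stop at 1.5 as it tips over towards +y (outwards, away from the panel). It stays where it is left and needs about 1 N at its top; a fingertip pushing its panel-side face will do. Clear space of 75 mm lies on that side.
- catch_top (a point): Middle of the catch's top end, 135 mm above the bench when upright (board frame 7.5, 150, 135 mm at angle 0). The plate is 8 mm thick along x, 18 mm wide along y, and 80 mm long from its pivot (axis along x, 55 mm above the bench). A 14 mm high nose runs from it towards +x to the lever's rod, 63 to 77 mm from the pivot.
- bell_crank: The clamp's whole lever: upright handle, shaft along y and the short arm that carries the foot. Origin on its pivot axis at the handle, board frame (72.5, 150, 75) mm. At joint value 0 its axes are the board's; it turns about y.
- lever_knob (a point): Centre of the red barrel knob (32 mm across, 36 mm long along y) on the lever's upright 12 mm steel rod, 120 mm from the pivot, which runs along y at board x 72.5, z 75 mm; the handle is at y 150 mm. At rest it leans 0.30 rad towards +x, the knob 190 mm above the bench; its lean is 0.30 minus the joint value, so the knob travels 65 mm towards -x, nearly level.
- clamp_lever (a joint): Angle of the clamp lever (rad): 0 at rest, grows as the knob is pulled towards -x, stop at 0.55. A spring drives it back to 0. The pull at the knob is about 2.5 N at first and 8 N at the stop with the straightedge under the foot (touched from about 0.4). Grey cheeks stand beside the rod up to 90 mm above the bench.
- clamp_foot: Rubber roller foot, 20 mm long and 18 mm thick, on a spring plunger (gives up to 16 mm) at the end of the lever's short arm, over board x about 0, y 55 mm. Origin at the plunger's root, 37 mm above the foot's underside. At rest the underside is about 34 mm above the panel: slide the straightedge in beneath it from the -x side, do not lower it there from above.
- mug: White mug 80 mm across, 95 mm tall, origin under its centre; leave alone.
- glue_bottle: Yellow glue bottle 56 mm across, 150 mm tall, origin under its centre; leave alone.
- block_plane: Small steel plane 140 x 45 x 45 mm, origin under its centre; leave alone.
- pencil: Green pencil 175 mm long, 8 mm thick, origin under its middle; leave alone.
- offcut: Spruce offcut 90 x 50 x 30 mm, origin under its centre; leave alone.
- spring_clamp: Orange spring clamp lying flat, 120 x 70 x 22 mm, origin under its middle; leave alone.

How it is judged:
On the way, in this order (a step that is already met when the one before it is completed fails the run):
1. the straightedge lies flat and flush against the brace, centred (x of straightedge in the frame of brace_mid between -0.025 and -0.02 m and y of straightedge in the frame of brace_mid between -0.015 and 0.015 m and z of straightedge in the frame of brace_mid below 0.003 m and angle between straightedge's own z axis and vertical below 0.04 rad and angle between the x axis of straightedge and the y axis of workboard, either way round below 0.02 rad), for 0.2 s.
2. the safety catch is flipped right over (value of joint safety_catch above 1.1 rad), for 0.2 s.
3. the lever is pulled to its stop (value of joint clamp_lever above 0.45 rad), for 0.2 s.
At the end, for the whole second after the job is handed in: The straightedge lies flat on the panel, within 2.5 mm and 0.02 rad of flush with the brace's near face and within 15 mm of centred; the catch is flipped past 1.1 rad; the fingers hold the lever beyond 0.45 rad (stop at 0.55) and the foot presses on the straightedge with more than 2 N (all of step 1 and value of joint safety_catch above 1.1 rad and value of joint clamp_lever above 0.45 rad and contact force between clamp_foot and straightedge above 2 N and contact force between the fingers and bell_crank above 1 N); the arm keeps its last pose, push and grip.
It fails at once if another thing on the bench is pushed more than 30 mm (distance of any of mug, glue_bottle, block_plane, pencil, offcut, spring_clamp from where it was at the start of the episode above 0.03 m).
It also fails if it takes over 69 s, if anything falls off the work surface, if the arm or the gripper's body presses on something with over 40 N, if the wrist force passes 120 N, or if a joint passes its speed limit or range.

## Working session

There is one attempt and no reset: what is moved stays moved. The work goes in short steps, Python scripts to look and compute and a tool call to move; the robot and the scene stay as the last step left them, time stands still between calls to the robot, and variables do not carry over. Pictures are saved under pics/ and viewed, at most 10 in all, crops included, and the job is handed in when it is done.

Besides the shell and the picture viewer there is one more tool, called in YAML: its name, and indented under it one key for each argument. apply_moves: Moves the arm, as the interface text tells. Shifts and turns lie within -1 to 1; 1 stands for 0.8 m of shift or 360 degrees of turn. Its arguments: {"type":"object","properties":{"moves":{"type":"array","items":{"type":"array","items":{"type":"number","minimum":-1,"maximum":1}}},"grip_force":{"type":"number"}},"required":["moves"]}

```bash
mkdir -p pics
python3 - <<'E'
from station import *
import cv2,numpy as np
print(observe())
ims=[]
for n in ["scene","side"]:
    i=camera_info(n);print(n,i)
    p,d=snapshot(n);np.savez(f"{n}0.npz",p=p,d=d)
    cv2.imwrite(f"pics/{n}0.png",p[:,:,::-1])
print(camera_info("wrist"))
E
```

```text
{'time_s': 0.0, 'joint_positions': array([-0.10260888,  0.43522427,  0.02497088,  1.57410637, -0.01158862,
        1.13400513, -0.0751073 ]), 'joint_vel': array([ 0.00054144, -0.00110584,  0.00079308, -0.00194979, -0.00088378,
       -0.00131012, -0.00068125]), 'tau': array([ 3.89017032e-04, -6.67853522e+01,  9.84863900e-01, -3.14464223e+01,
       -6.05165795e-02,  4.27553023e-02,  1.12382318e-04]), 'ee_pos': array([ 6.24514571e-01, -5.18144511e-05,  2.47940544e-01]), 'tcp_rot': array([-5.07935226e-04,  7.07128334e-01,  7.07084776e-01, -6.16975566e-04]), 'wrist_force': array([ 0.20471156, -0.12055658,  0.42935453]), 'torque': array([ 0.01408907,  0.03836231, -0.0524669 ]), 'grip_force': 0.0, 'opening': 0.09210551229694504}
scene {'intrinsics': array([[396.32453941,   0.        , 316.33226613],
       [  0.        , 396.32453941, 194.27208274],
       [  0.        ,   0.        ,   1.        ]]), 'eye': array([ 1.10637082, -0.10987576,  1.03264554]), 'attitude': array([-0.22927262,  0.75100334,  0.59331466, -0.17721673])}
side {'intrinsics': array([[444.08998196,   0.        , 321.65265428],
       [  0.        , 444.08998196, 195.48387087],
       [  0.        ,   0.        ,   1.        ]]), 'eye': array([0.06412262, 0.95257453, 1.06134573]), 'attitude': array([ 0.09027091, -0.2264777 ,  0.88451494, -0.39773401])}
{'intrinsics': array([[309.70691629,   0.        , 320.96097002],
       [  0.        , 309.70691629, 195.35945552],
       [  0.        ,   0.        ,   1.        ]]), 'hand_eye': array([[-8.39018586e-04, -9.59673127e-01, -2.81117031e-01,
         7.57640137e-02],
       [ 9.99999582e-01, -7.03100221e-04, -5.84353950e-04,
         2.76207671e-04],
       [ 3.63135335e-04, -2.81117404e-01,  9.59673316e-01,
        -1.34232001e-01],
       [ 0.00000000e+00,  0.00000000e+00,  0.00000000e+00,
         1.00000000e+00]])}
```

View pics/scene0.png

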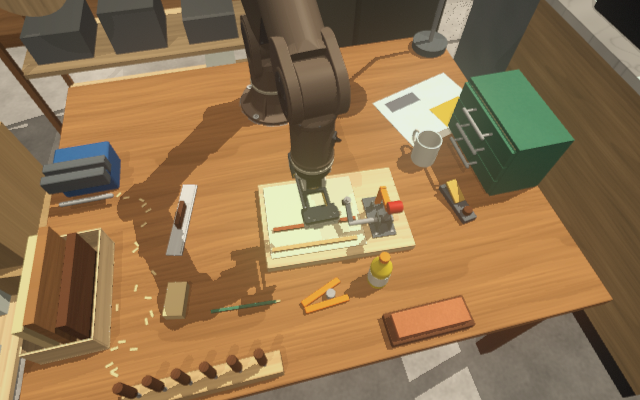

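View pics/side0.png

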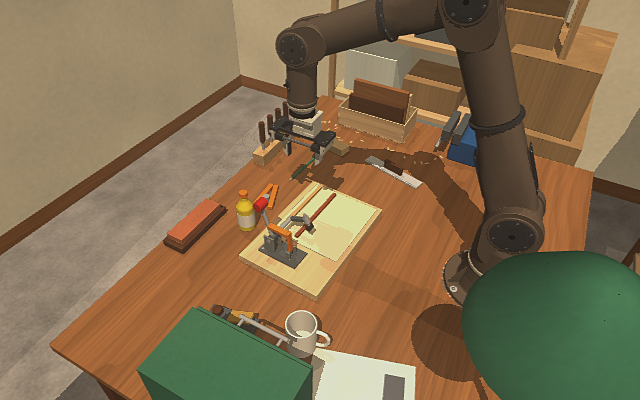

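The scene view shows the straightedge at (182,218) with a dark rib, and the board around (335,220) with its clamp at (385,210). The side view shows the red brace from (299,237) to (334,197), the catch near (280,232) and the knob near (261,203).

```bash
cat > h.py <<'E'
import numpy as np,cv2
from station import *
from scipy.spatial.transform import Rotation as R
def q2m(q): return R.from_quat([q[1],q[2],q[3],q[0]]).as_matrix()
def rays(n,uv,pose=None):
    i=camera_info(n);K=i["intrinsics"];uv=np.atleast_2d(np.asarray(uv,float))
    x=(uv-K[:2,2])/K[0,0]
    if n=="wrist":
        r=np.linalg.norm(x,axis=1)+1e-12
        d=np.c_[x*(np.sin(r)/r)[:,None],np.cos(r)]
        H=i["hand_eye"];Rt=q2m(pose["tcp_rot"])
        return pose["ee_pos"]+Rt@H[:3,3],d@(Rt@H[:3,:3]).T
    return i["eye"],np.c_[x,np.ones(len(x))]@q2m(i["attitude"]).T
def plane(n,uv,z,pose=None):
    e,d=rays(n,uv,pose);return e+d*((z-e[2])/d[:,2])[:,None]
def deep(n,uv,dep,pose=None):
    e,d=rays(n,uv,pose);u=np.atleast_2d(uv).astype(int);z=dep[u[:,1],u[:,0]]
    if n=="wrist":
        i=camera_info(n);f=d@(q2m(pose["tcp_rot"])@i["hand_eye"][:3,:3])[:,2];z=z/f
    return e+d*z[:,None]
def mask(p,lo,hi,box):
    h=cv2.cvtColor(p,cv2.COLOR_RGB2HSV);m=cv2.inRange(h,np.array(lo),np.array(hi))
    o=np.zeros_like(m);x0,y0,x1,y1=box;o[y0:y1,x0:x1]=m[y0:y1,x0:x1]
    c,_=cv2.findContours(o,cv2.RETR_EXTERNAL,cv2.CHAIN_APPROX_NONE)
    if not c: return np.zeros((0,2))
    b=max(c,key=cv2.contourArea);o[:]=0;cv2.drawContours(o,[b],-1,255,-1)
    v,u=np.nonzero(o);return np.c_[u,v]
def rect(P):
    (c,s,a)=cv2.minAreaRect((P[:,:2]*1000).astype(np.float32))
    return np.round(c,1),np.round(s,1),round(a,1)
E
python3 - <<'E'
from h import *
S=np.load("scene0.npz");D=np.load("side0.npz")
def show(t,n,f,lo,hi,box,z=None):
    uv=mask(f["p"],lo,hi,box)
    if not len(uv): print(t,"none");return
    P=deep(n,uv,f["d"]) ;print(t,len(uv),"depth med",np.median(P,0).round(3), "min",P.min(0).round(3),"max",P.max(0).round(3))
    if z is not None: print("  rect",rect(plane(n,uv,z)))
h=cv2.cvtColor(S["p"],cv2.COLOR_RGB2HSV);g=cv2.cvtColor(D["p"],cv2.COLOR_RGB2HSV)
print("hsv bar",h[240,178],h[215,181],"panel",h[200,290],"brace",h[228,285],"side brace",g[215,318],g[210,350],"catch",g[230,278],"knob",g[204,261])
show("bar","scene",S,(0,0,140),(179,60,255),(150,170,210,265),.008)
show("rib","scene",S,(0,60,0),(20,255,110),(172,195,190,232),.042)
show("bar","side",D,(0,0,130),(179,60,255),(355,145,430,195),.008)
show("brace","side",D,(0,120,60),(12,255,220),(290,185,345,245),.04)
show("panel","side",D,(18,30,170),(40,130,255),(280,180,385,265),.03)
show("board","side",D,(12,60,120),(32,200,255),(230,175,390,305))
show("knobside","side",D,(0,180,90),(8,255,255),(250,190,275,215))
show("knobscene","scene",S,(0,180,90),(8,255,255),(375,195,410,215))
show("catch","scene",S,(8,180,120),(18,255,255),(370,180,395,215))
show("catch","side",D,(6,180,120),(18,255,255),(262,215,300,245))
E
```

```text
hsv bar [ 20  33 164] [ 12 145  79] panel [ 35  48 241] brace [ 12 162 197] side brace [ 20 102 187] [ 30  74 221] catch [ 15 197 225] knob [  2 206 207]
bar 834 depth med [ 0.467 -0.351  0.01 ] min [ 0.313 -0.404  0.003] max [ 1.106 -0.11   1.033]
  rect (array([ 434.3, -354.4]), array([ 45.6, 240.8]), 75.7)
rib 143 depth med [ 0.453 -0.355  0.038] min [ 0.403 -0.369  0.016] max [ 0.475 -0.339  0.05 ]
  rect (array([ 445.8, -352. ]), array([22.1, 84.1]), 75.4)
bar 260 depth med [ 0.377 -0.336  0.007] min [ 0.064 -0.365 -0.002] max [0.52  0.953 1.061]
  rect (array([ 415.4, -342.7]), array([ 49.9, 202. ]), 77.4)
brace 139 depth med [ 0.556 -0.013  0.038] min [ 0.532 -0.097  0.03 ] max [0.568 0.114 0.096]
  rect (array([555.4, -14.1]), array([164.1,  14.1]), 86.4)
panel 3797 depth med [0.485 0.031 0.029] min [ 0.064 -0.128  0.019] max [0.618 0.953 1.061]
  rect (array([504.6,  55.6]), array([347.5, 227.8]), 86.4)
board 20367 depth med [0.524 0.141 0.005] min [ 0.064 -0.329 -0.01 ] max [0.949 0.953 1.061]
knobside 150 depth med [0.638 0.216 0.199] min [0.064 0.191 0.173] max [0.657 0.953 1.061]
knobscene 119 depth med [0.651 0.203 0.204] min [ 0.633 -0.11   0.195] max [1.106 0.222 1.033]
catch 60 depth med [0.572 0.21  0.134] min [0.543 0.188 0.128] max [0.635 0.222 0.2  ]
catch 202 depth med [0.564 0.221 0.13 ] min [0.064 0.207 0.079] max [0.613 0.953 1.061]
```

Run:
```python
from h import *
o=observe();p,d=snapshot("wrist");np.savez("w0.npz",p=p,d=d,ee=o["ee_pos"],q=o["tcp_rot"])
cv2.imwrite("pics/w0.png",p[:,:,::-1])
```

```text
(no output)
```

View pics/w0.png

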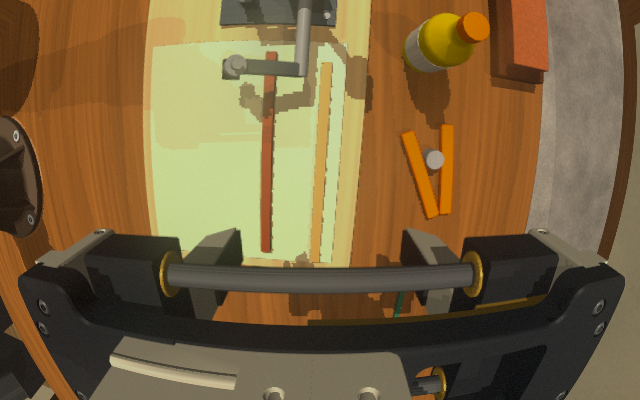

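The wrist view shows the full red brace, from (271,52) to (266,252), with the foot arm at (235,66) and the panel's near edge at column 152.

Run:
```python
from h import *
W=np.load("w0.npz");o=dict(ee_pos=W["ee"],tcp_rot=W["q"]);p=W["p"]
uv=mask(p,(0,110,60),(12,255,230),(255,45,285,258))
print(len(uv),uv.min(0),uv.max(0))
rows=np.arange(75,245,3)
L=np.array([[uv[uv[:,1]==r,0].min()-.5,r] for r in rows if (uv[:,1]==r).any()])
P=plane("wrist",L,.04,o)[:,:2]
vx,vy,x0,y0=cv2.fitLine((P*1000).astype(np.float32),cv2.DIST_HUBER,0,.01,.01).ravel()
if vy<0:vx,vy=-vx,-vy
print("near edge dir",vx,vy,"yaw",np.degrees(np.arctan2(-vx,vy)),"pt",x0,y0)
n=np.array([vy,-vx]);print("resid std",((P*1000-[x0,y0])@n).std())
ends=plane("wrist",[[268,uv[:,1].min()-.5],[266,uv[:,1].max()+.5]],.04,o)[:,:2]*1000
t=(ends-[x0,y0])@[vx,vy];print("length",t[0]-t[1])
mid=np.array([x0,y0])+np.array([vx,vy])*t.mean();print("brace mid near edge",mid)
O=mid/1000-.03*n+.04*np.array([vx,vy]);print("O",O)
Y=np.array([vx,vy])
def B(x,y):return (O+n*x/1000+Y*y/1000).round(4)
print("panel corners",[B(*c) for c in[(-120,-175),(120,-175),(-120,95)]],"target",B(7.5,-40),"catch",B(7.5,150),"knob",B(108,150))
pc=plane("wrist",[[152.5,45],[152,150],[153,250]],.03,o);print("panel near edge board x",(pc[:,:2]-O)@n)
```

```text
1208 [261 109] [272 251]
near edge dir 0.057461023 0.99834776 yaw -3.2940881 pt 555.7086 -6.374807
resid std 1.981621943167859
length 172.81426124948362
brace mid near edge [555.45398379 -10.79891279]
O [0.52780199 0.03085883]
panel corners [array([ 0.3979, -0.137 ]), array([ 0.6375, -0.1507]), array([0.4135, 0.1326])] target [ 0.533  -0.0095] catch [0.5439 0.1802] knob [0.6442 0.1744]
panel near edge board x [-0.11945638 -0.11791728 -0.13331988]
```

Run:
```python
from h import *
W=np.load("w0.npz");o=dict(ee_pos=W["ee"],tcp_rot=W["q"]);p=W["p"]
h=cv2.cvtColor(p,cv2.COLOR_RGB2HSV)
for r in (60,90,105,150,230): print(r,[tuple(int(v) for v in h[r,c]) for c in range(258,280,2)])
uv=mask(p,(0,110,30),(15,255,230),(255,45,285,262))
print(len(uv),uv.min(0),uv.max(0))
rows=[r for r in np.r_[80:100,106:248]if (uv[:,1]==r).any()]
for s in (0,1):
  L=np.array([[uv[uv[:,1]==r,0].min()-.5 if s==0 else uv[uv[:,1]==r,0].max()+.5,r] for r in rows])
  P=plane("wrist",L,.04,o)[:,:2]*1000
  vx,vy,x0,y0=cv2.fitLine(P.astype(np.float32),cv2.DIST_HUBER,0,.01,.01).ravel()
  if vy<0:vx,vy=-vx,-vy
  n=np.array([vy,-vx]);res=(P-[x0,y0])@n
  print(s,"yaw",np.degrees(np.arctan2(-vx,vy)),x0,y0,"res",res.std(),res[::15].round(1))
  if s==0:
    ends=plane("wrist",[[270,51.5],[266,uv[:,1].max()+.5]],.04,o)[:,:2]*1000;print("ends",ends)
```

```text
60 [(29, 63, 109), (27, 63, 106), (29, 64, 115), (31, 66, 123), (20, 89, 118), (18, 89, 121), (18, 106, 125), (17, 102, 117), (13, 133, 138), (21, 97, 97), (31, 79, 168)]
90 [(32, 84, 201), (32, 83, 199), (33, 82, 201), (14, 142, 160), (12, 151, 159), (12, 152, 158), (12, 156, 160), (12, 157, 161), (22, 112, 91), (21, 102, 133), (34, 83, 204)]
105 [(23, 100, 155), (23, 99, 152), (22, 102, 135), (17, 130, 114), (17, 129, 113), (17, 134, 110), (15, 129, 113), (16, 135, 104), (21, 108, 106), (21, 105, 136), (22, 102, 135)]
150 [(36, 77, 214), (31, 87, 203), (12, 178, 163), (11, 170, 168), (10, 172, 168), (11, 177, 167), (11, 182, 167), (18, 126, 103), (31, 80, 179), (36, 79, 213), (37, 75, 215)]
230 [(37, 80, 216), (21, 111, 182), (11, 199, 155), (10, 188, 157), (11, 196, 155), (10, 191, 159), (16, 136, 94), (37, 83, 207), (36, 82, 214), (37, 82, 214), (37, 82, 217)]
1350 [261 108] [272 251]
0 yaw -3.7657669 556.58124 16.560268 res 1.5364666254078525 [ 5.1  0.2 -0.3  0.2  0.6 -0.3 -0.1  0.   0.  -0.1]
ends [[568.78106942 139.31602036]
 [555.86168591 -97.37251074]]
1 yaw -3.5697682 566.6242 -4.749218 res 0.42785091647403906 [-0.5  0.3 -0.2  0.3 -0.3  0.1  0.4  0.6 -0.5 -0.5]
```

Fit: the board's yaw is about −3.7°, brace_mid is at about (0.5567, 0.021), and the board origin is at about (0.529, 0.063). The knob and catch positions agree. Now to hover over the straightedge at (0.434, −0.354), yaw −14.3°.

apply_moves:
  moves:
    - [0,0,-0.21,-0.4425,-0.2375,0.0725,0]
    - [0,0,-0.21,-0.4425,-0.2375,0.0725,0]
    - [0,0,-0.21,-0.4425,-0.2375,0.0725,0]
    - [0,0,-0.21,-0.4425,-0.2375,0.0725,0]
    - [0,0,-0.21,-0.4425,-0.2375,0.0725,0]
    - [0,0,-0.21,-0.4425,-0.2375,0.0725,0]
    - [0,0,-0.21,-0.4425,-0.2375,0.0725,0]
    - [0,0,-0.21,-0.4425,-0.2375,0.0725,0]
    - [0,0,-0.21,-0.4425,-0.2375,0.0725,0]
    - [0,0,-0.21,-0.4425,-0.2375,0.0725,0]
  grip_force: 30

```text
time_s: 0.98
ee_pos: [0.4344, -0.3542, 0.1906]
tcp_rot: [-0.0, 0.174, 0.985, 0.0]
wrist_force: [0.2, -0.8, 0.2]
opening: 0.0918
grip_force: 0.0
```

Run:
```python
from h import *
o=observe();p,d=snapshot("wrist");np.savez("w1.npz",p=p,d=d,ee=o["ee_pos"],q=o["tcp_rot"])
print(o["time_s"],o["ee_pos"],q2m(o["tcp_rot"]).round(3),o["joint_positions"].round(2))
cv2.imwrite("pics/w1.png",p[:,:,::-1])
```

```text
0.9833 [ 0.43441223 -0.35422417  0.19059994] [[-0.94   0.343 -0.   ]
 [ 0.343  0.94   0.   ]
 [ 0.     0.    -1.   ]] [ 0.69  0.39 -0.13  1.8   0.06  0.95  1.75]
```

View pics/w1.png

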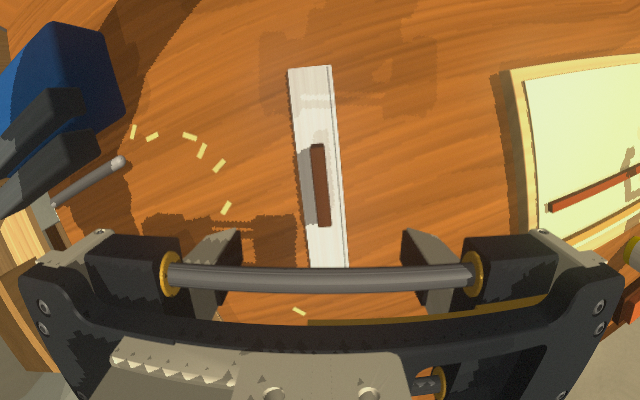

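The bar runs from (310,67) to (330,265), with its rib from (316,145) to (324,226). I'll measure the rib and the bar's edges.

Run:
```python
from h import *
W=np.load("w1.npz");o=dict(ee_pos=W["ee"],tcp_rot=W["q"]);p=W["p"]
uv=mask(p,(0,70,20),(20,255,140),(305,138,336,232))
print(len(uv),uv.min(0),uv.max(0))
print("rib",rect(plane("wrist",uv,.042,o)))
P=deep("wrist",uv,W["d"],o);k=P[:,2]>.036;print("rib depth",k.sum(),np.median(P[:,2]),rect(P[k]))
h=cv2.cvtColor(p,cv2.COLOR_RGB2HSV)
m=mask(p,(0,0,130),(179,70,255),(280,55,352,264))
P=plane("wrist",m,.008,o);print("bar",rect(P),"z",np.median(deep("wrist",m,W["d"],o)[:,2]))
top=m[m[:,1]==m[:,1].min()];print("far end mid",plane("wrist",[[310,67]],.008,o))
```

```text
1187 [310 143] [331 226]
rib (array([ 432.4, -354.3]), array([13.9, 81.4]), 75.8)
rib depth 1130 0.04001795436744349 (array([ 417. , -350.2]), array([ 14.1, 115.3]), 75.1)
bar (array([ 426. , -352.7]), array([ 45. , 220.3]), 75.7) z 0.006346365170369239
far end mid [[ 0.32069904 -0.32446286  0.008     ]]
```

apply_moves:
  moves:
    - [0,0,-0.015,0.002,-0.001,0.05,0]
    - [0,0,-0.015,0.002,-0.001,0.1,0]
    - [0,0,-0.015,0.002,-0.001,0.14,0]
    - [0,0,-0.015,0.002,-0.001,0.18,0]
    - [0,0,-0.015,0.002,-0.001,0.1936,0]
    - [0,0,-0.015,0.002,-0.001,0.1936,0]
    - [0,0,-0.015,0.002,-0.001,0.1936,0.5]
    - [0,0,-0.015,0.002,-0.001,0.1936,1]
    - [0,0,-0.015,0.002,-0.001,0.1936,1]
    - [0,0,-0.015,0.002,-0.001,0.1936,1]
  grip_force: 40

```text
time_s: 1.87
ee_pos: [0.4349, -0.3537, 0.0378]
tcp_rot: [0.001, 0.13, 0.991, -0.001]
wrist_force: [0.1, -0.3, -0.0]
opening: 0.07
grip_force: 0.0
```

apply_moves:
  moves:
    - [0,0,0,0,0,0,1]
    - [0,0,0,0,0,0,1]
    - [0,0,0,0,0,0,1]
    - [0,0,0,0,0,0,1]
    - [0,0,0,0,0,-0.01,1]
    - [0,0,0,0,0,-0.03,1]
    - [0,0,0,0,0,-0.06,1]
    - [0,0,0,0,0,-0.1,1]
    - [0,0,0,0,0,-0.1,1]
    - [0,0,0,0,0,-0.1,1]
  grip_force: 40

```text
time_s: 2.7
ee_pos: [0.4351, -0.3538, 0.1184]
tcp_rot: [0.002, 0.13, 0.991, -0.001]
wrist_force: [-0.1, 0.8, -0.5]
opening: 0.0036
grip_force: 0.0
```

Run:
```python
from h import *
o=observe();M=q2m(o["tcp_rot"]);print(o["time_s"],o["ee_pos"],np.degrees(np.arctan2(M[1,1],M[0,1])),o["wrist_force"],o["opening"],o["grip_force"],M[:,2])
g=o["ee_pos"]
yaw=-3.7;n=np.array([.99792,-.06453]);Y=np.array([.06453,.99792]);mid=np.array([.5567,.021])
for off in (.085,.0225):
    t=mid-off*n;d=np.r_[t-g[:2],0];print(off,t,"tool shift/0.8",(M.T@d)/.8)
```

```text
2.7 [ 0.43506197 -0.35381682  0.11835723] 75.0147904862918 [-0.07560654  0.81127841 -0.54702289] 0.003561897665989541 0.0 [ 0.0035087  -0.00245933 -0.99999082]
0.085 [0.4718768  0.02648505] tool shift/0.8 [ 0.07846119  0.47110949 -0.00100764]
0.0225 [0.5342468  0.02245193] tool shift/0.8 [ 0.00184697  0.48639825 -0.0007217 ]
```

The fingers close more slowly than I allowed for, so the lift came before the grip. I'll open, re-measure and close for longer.

apply_moves:
  moves:
    - [0,0,0,0,0,-0.06,0]
    - [0,0,0,0,0,-0.09,0]
    - [0,0,0,0,0,-0.09,0]
    - [0,0,0,0,0,-0.09,0]
    - [0,0,0,0,0,-0.09,0]
    - [0,0,0,0,0,-0.09,0]
    - [0,0,0,0,0,-0.09,0]
    - [0,0,0,0,0,-0.09,0]
    - [0,0,0,0,0,-0.09,0]
    - [0,0,0,0,0,-0.09,0]

```text
time_s: 3.53
ee_pos: [0.4338, -0.3529, 0.1876]
tcp_rot: [-0.0, 0.13, 0.991, 0.0]
wrist_force: [-0.0, -0.5, -0.1]
opening: 0.0656
grip_force: 0.0
```

Run:
```python
from h import *
o=observe();p,d=snapshot("wrist");M=q2m(o["tcp_rot"])
print(o["ee_pos"],np.degrees(np.arctan2(M[1,1],M[0,1])),o["opening"])
uv=mask(p,(0,70,20),(20,255,140),(300,130,342,238))
print(len(uv),uv.min(0),uv.max(0),"rib",rect(plane("wrist",uv,.042,o)))
```

```text
[ 0.43375178 -0.35289943  0.18759961] 75.028097751805 0.06556730206687071
1213 [312 145] [326 228] rib (array([ 432.2, -354.6]), array([13.2, 80.8]), 75.2)
```

apply_moves:
  moves:
    - [0,0,0,0.0014,-0.0025,0.05,0.3]
    - [0,0,0,0.0014,-0.0025,0.1,0.3]
    - [0,0,0,0.0014,-0.0025,0.14,0.3]
    - [0,0,0,0.0014,-0.0025,0.18,0.3]
    - [0,0,0,0.0014,-0.0025,0.1895,0.4]
    - [0,0,0,0.0014,-0.0025,0.1895,1]
    - [0,0,0,0.0014,-0.0025,0.1895,1]
    - [0,0,0,0.0014,-0.0025,0.1895,1]
    - [0,0,0,0.0014,-0.0025,0.1895,1]
    - [0,0,0,0.0014,-0.0025,0.1895,1]
  grip_force: 40

```text
time_s: 4.42
ee_pos: [0.4332, -0.3553, 0.0381]
tcp_rot: [0.001, 0.13, 0.991, -0.001]
wrist_force: [-0.3, 0.6, -0.3]
opening: 0.0288
grip_force: 0.0
```

apply_moves:
  moves:
    - [0,0,0,0,0,0,1]
    - [0,0,0,0,0,0,1]
    - [0,0,0,0,0,0,1]
    - [0,0,0,0,0,0,1]
    - [0,0,0,0,0,0,1]
    - [0,0,0,0,0,0,1]
    - [0,0,0,0,0,0,1]
    - [0,0,0,0,0,0,1]
    - [0,0,0,0,0,0,1]
    - [0,0,0,0,0,0,1]

```text
time_s: 5.25
ee_pos: [0.4326, -0.3548, 0.0371]
tcp_rot: [0.0, 0.13, 0.991, -0.0]
wrist_force: [-1.8, 1.4, 7.1]
opening: 0.0137
grip_force: 40.0
```

Gripped. Lift, carry and turn.

apply_moves:
  moves:
    - [0,0,0,0,0,-0.03,1]
    - [0,0,0,0,0,-0.0875,1]
    - [0,0,0.02,0.008,0.05,-0.0875,1]
    - [0,0,0.039,0.016,0.1,-0.0875,1]
    - [0,0,0.058,0.024,0.15,-0.0875,1]
    - [0,0,0.077,0.032,0.2,-0.0875,1]
    - [0,0,0.096,0.04,0.25,-0.0875,1]
    - [0,0,0.115,0.048,0.3,-0.0875,1]
    - [0,0,0.134,0.055,0.345,-0.0875,1]
    - [0,0,0.15,0.0625,0.39,-0.0875,1]

```text
time_s: 6.08
ee_pos: [0.4642, -0.0387, 0.1064]
tcp_rot: [-0.0, 0.569, 0.822, -0.0]
wrist_force: [1.2, -1.0, -2.8]
opening: 0.014
grip_force: 40.0
```

```bash
cat > st.py <<'E'
from h import *
o=observe();M=q2m(o["tcp_rot"]);g=o["ee_pos"];yaw=np.degrees(np.arctan2(M[1,1],M[0,1]))
print(o["time_s"],g.round(4),"yaw",yaw.round(2),"F",o["wrist_force"].round(1),o["opening"].round(4),o["grip_force"],M[:,2].round(4))
n=np.array([.99792,-.06453]);Y=np.array([.06453,.99792]);O=np.array([.5567,.021])-.03*n+.04*Y
def go(x,y,z):
    t=O+n*x+Y*y;d=np.array([*(t-g[:2]),z-g[2]]);print((x,y,z),"world",t.round(4),"tool/0.8",((M.T@d)/.8).round(4))
print("board xy",((g[:2]-O)@n).round(4),((g[:2]-O)@Y).round(4))
E
python3 - <<'E'
from st import *
print("turn",-( -3.7-yaw)/360); go(-.055,-.04,.107)
E
```

```text
Traceback (most recent call last):
  File "st.py", line 3, in <module>
    print(o["time_s"],g.round(4),"yaw",yaw.round(2),"F",o["wrist_force"].round(1),o["opening"].round(4),o["grip_force"],M[:,2].round(4))
                                                                                  ^^^^^^^^^^^^^^^^^^
AttributeError: 'float' object has no attribute 'round'
```

```bash
sed -i 's/o\["opening"\].round(4)/o["opening"]/' st.py
python3 - <<'E'
from st import *
print("turn",-( -3.7-yaw)/360); go(-.055,-.04,.107)
E
```

```text
6.0833 [ 0.4642 -0.0387  0.1064] yaw 20.67 F [ 1.2 -1.  -2.8] 0.013995153854854902 39.96341943740845 [-3.e-04 -1.e-04 -1.e+00]
board xy -0.0584 -0.1055
turn 0.0676893938840592
(-0.055, -0.04, 0.107) world [0.4719 0.0265] tool/0.8 [ 0.0728  0.0377 -0.0008]
```

apply_moves:
  moves:
    - [0,0,0.018,0.03,0.02,0,1]
    - [0,0,0.036,0.06,0.03,0,1]
    - [0,0,0.055,0.0728,0.0377,0,1]
    - [0,0,0.0677,0.0728,0.0377,0,1]
    - [0,0,0.0677,0.0728,0.0377,0,1]
    - [0,0,0.0677,0.0728,0.0377,0,1]
    - [0,0,0.0677,0.0728,0.0377,0,1]
    - [0,0,0.0677,0.0728,0.0377,0,1]
    - [0,0,0.0677,0.0728,0.0377,0,1]
    - [0,0,0.0677,0.0728,0.0377,0,1]

```text
time_s: 6.92
ee_pos: [0.4719, 0.0243, 0.1065]
tcp_rot: [0.0, 0.728, 0.686, 0.0]
wrist_force: [-0.0, -0.0, -2.4]
opening: 0.0135
grip_force: 40.0
```

Run:
```python
from st import *
p,d=snapshot("wrist");np.savez("w2.npz",p=p,d=d,ee=o["ee_pos"],q=o["tcp_rot"])
cv2.imwrite("pics/w2.png",p[:,:,::-1])
```

```text
6.9167 [0.4719 0.0243 0.1065] yaw -3.36 F [-0.  -0.  -2.4] 0.013536228386055145 39.96967792510986 [ 0.  0. -1.]
board xy -0.0549 -0.0422
```

View pics/w2.png

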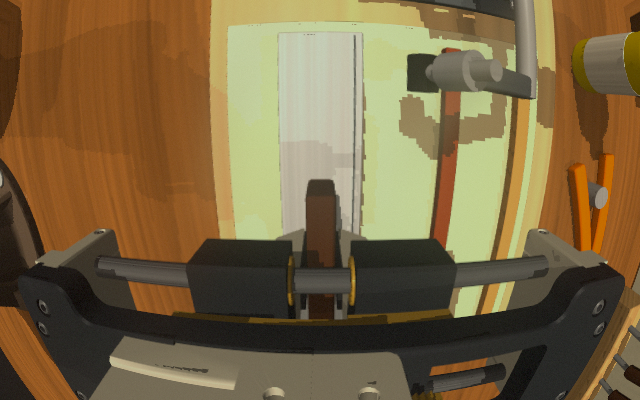

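The bar is held straight: its end is near (320,33) and its edges are at columns 278 and 362. The foot is at (421,72), clear on the right, and the brace runs along columns 435–460. I'll check the relative angle and distance.

Run:
```python
from st import *
W=np.load("w2.npz");p=W["p"];h=cv2.cvtColor(p,cv2.COLOR_RGB2HSV)
def fit(P,t):
  vx,vy,x0,y0=cv2.fitLine((P[:,:2]*1000).astype(np.float32),cv2.DIST_HUBER,0,.01,.01).ravel()
  if vy<0:vx,vy=-vx,-vy
  nn=np.array([vy,-vx]);print(t,"yaw",np.degrees(np.arctan2(-vx,vy)).round(2),"x at y=21:",(x0+(21-y0)*vx/vy).round(1),"res",((P[:,:2]*1000-[x0,y0])@nn).std().round(2))
uv=mask(p,(0,100,40),(15,255,230),(425,120,470,240))
rows=np.unique(uv[:,1]);L=np.array([[uv[uv[:,1]==r,0].min()-.5,r] for r in rows if r>125]);print(L[::20])
fit(plane("wrist",L,.04,o),"brace")
g2=cv2.cvtColor(p,cv2.COLOR_RGB2GRAY)
S=h[:,:,1]
Ll=np.array([[265+np.argmax(S[r,265:300]<40)-.5,r] for r in range(45,170,2)]);print(Ll[::15])
z=o["ee_pos"][2]-.037+.008
fit(plane("wrist",Ll,z,o),"bar left top")
print([int(v) for v in S[80,355:370]])
Lr=np.array([[355+np.argmax(S[r,355:372]>40)-.5,r] for r in range(45,170,2)]);fit(plane("wrist",Lr,z,o),"bar right");print("end",plane("wrist",[[320,32.5]],z,o))
```

```text
6.9667 [0.4719 0.0244 0.1065] yaw -3.36 F [-0.6  0.1 -2.6] 0.01356931057623356 39.96973514556885 [ 0.  0. -1.]
board xy -0.0549 -0.0421
[[451.5 126. ]
 [442.5 146. ]
 [440.5 166. ]
 [435.5 186. ]
 [435.5 206. ]
 [433.5 226. ]]
brace yaw -6.91 x at y=21: 552.4 res 1.64
[[278.5  45. ]
 [278.5  75. ]
 [278.5 105. ]
 [279.5 135. ]
 [280.5 165. ]]
bar left top yaw -3.22 x at y=21: 450.0 res 0.35
[26, 30, 33, 31, 29, 30, 31, 38, 64, 66, 64, 66, 64, 65, 68]
bar right yaw -3.62 x at y=21: 492.9 res 0.81
end [[0.47844759 0.14009581 0.07746696]]
```

apply_moves:
  moves:
    - [0,0,0.0008,0.003,0,0.02,1]
    - [0,0,0.0008,0.003,0,0.04,1]
    - [0,0,0.0008,0.003,0,0.048,1]
    - [0,0,0.0008,0.003,0,0.048,1]
    - [0,0,0.0008,0.003,0.012,0.048,1]
    - [0,0,0.0008,0.003,0.027,0.048,1]
    - [0,0,0.0008,0.003,0.042,0.048,1]
    - [0,0,0.0008,0.003,0.056,0.048,1]
    - [0,0,0.0008,0.003,0.068,0.048,1]
    - [0,0,0.0008,0.003,0.068,0.048,1]

```text
time_s: 7.8
ee_pos: [0.5293, 0.0238, 0.0686]
tcp_rot: [0.001, 0.729, 0.684, 0.001]
wrist_force: [0.8, -0.1, -3.0]
opening: 0.0133
grip_force: 40.0
```

Run:
```python
from st import *
p,d=snapshot("wrist");np.savez("w3.npz",p=p,d=d,ee=o["ee_pos"],q=o["tcp_rot"])
cv2.imwrite("pics/w3.png",p[:,:,::-1])
```

```text
7.8 [0.5293 0.0238 0.0686] yaw -3.66 F [ 0.8 -0.1 -3. ] 0.013332480035898413 39.99754071235657 [ 0.003 -0.    -1.   ]
board xy 0.0024 -0.039
```

View pics/w3.png

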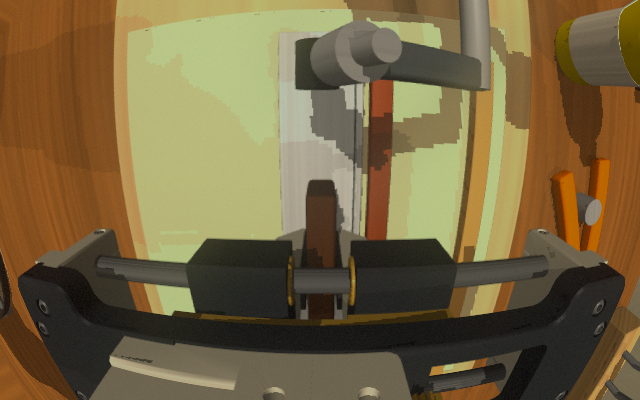

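The bar lies under the foot, and a small gap to the brace shows between columns 362 and 369. Advance gently until it touches.

apply_moves:
  moves:
    - [0,0,0,0,0.001,0.0,1]
    - [0,0,0,0,0.002,0.0,1]
    - [0,0,0,0,0.003,0.0,1]
    - [0,0,0,0,0.004,0.0,1]
    - [0,0,0,0,0.005,0.0,1]
    - [0,0,0,0,0.0055,0.0,1]
    - [0,0,0,0,0.006,0.0,1]
    - [0,0,0,0,0.0065,0.0,1]
    - [0,0,0,0,0.007,0.0,1]
    - [0,0,0,0,0.007,0.0,1]

```text
time_s: 8.68
ee_pos: [0.532, 0.0237, 0.0681]
tcp_rot: [0.0, 0.729, 0.684, 0.0]
wrist_force: [-0.1, -0.2, -3.2]
opening: 0.0141
grip_force: 40.0
```

apply_moves:
  moves:
    - [0,0,0,0,0.001,0.0,1]
    - [0,0,0,0,0.002,0.0,1]
    - [0,0,0,0,0.003,0.0,1]
    - [0,0,0,0,0.004,0.0,1]
    - [0,0,0,0,0.005,0.0,1]
    - [0,0,0,0,0.005,0.0,1]
    - [0,0,0,0,0.005,0.0,1]
    - [0,0,0,0,0.005,0.0,1]
    - [0,0,0,0,0.005,0.0,1]
    - [0,0,0,0,0.005,0.0,1]

```text
time_s: 9.52
ee_pos: [0.5337, 0.0235, 0.0675]
tcp_rot: [-0.001, 0.729, 0.684, -0.002]
wrist_force: [-7.4, 1.2, 0.8]
opening: 0.0139
grip_force: 40.0
```

Contact, at −7 N. Press slightly more and down, then open.

apply_moves:
  moves:
    - [0,0,0,0,0.002,0.0,1]
    - [0,0,0,0,0.002,0.001,1]
    - [0,0,0,0,0.002,0.002,1]
    - [0,0,0,0,0.002,0.002,1]
    - [0,0,0,0,0.002,0.002,1]
    - [0,0,0,0,0.002,0.002,1]
    - [0,0,0,0,0.002,0.002,1]
    - [0,0,0,0,0.002,0.002,1]
    - [0,0,0,0,0.002,0.002,1]
    - [0,0,0,0,0.002,0.002,1]

```text
time_s: 10.35
ee_pos: [0.5337, 0.0235, 0.0666]
tcp_rot: [-0.002, 0.729, 0.684, -0.002]
wrist_force: [-16.0, 1.3, 17.7]
opening: 0.014
grip_force: 40.0
```

Run:
```python
from st import *
p,d=snapshot("wrist");np.savez("w4.npz",p=p,d=d,ee=o["ee_pos"],q=o["tcp_rot"])
c=p[30:250,240:440];cv2.imwrite("pics/w4.png",cv2.resize(c,None,fx=2.7,fy=2.7,interpolation=cv2.INTER_CUBIC)[:,:,::-1])
```

```text
10.35 [0.5337 0.0235 0.0666] yaw -3.62 F [-16.    1.3  17.7] 0.013999641191518378 40.00533699989319 [-6.9e-03  3.0e-04 -1.0e+00]
board xy 0.0069 -0.0389
```

View pics/w4.png

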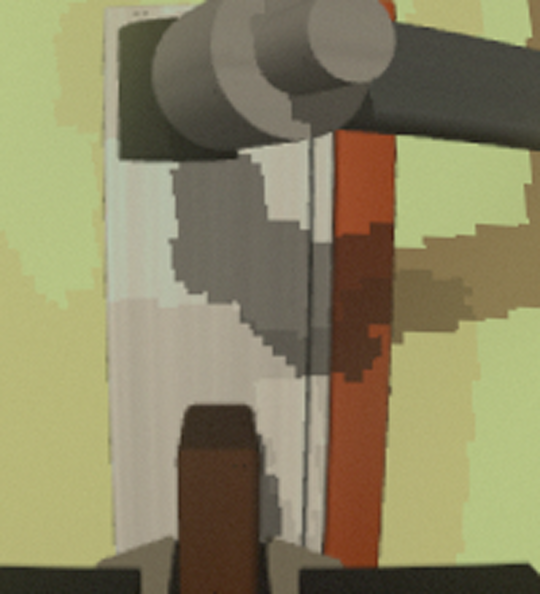

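Flush along the whole visible length. Relax, open and lift.

apply_moves:
  moves:
    - [0,0,0,0,-0.001,-0.002,1]
    - [0,0,0,0,-0.001,-0.002,1]
    - [0,0,0,0,-0.001,-0.002,0.5]
    - [0,0,0,0,-0.001,-0.002,0.5]
    - [0,0,0,0,-0.001,-0.002,0.5]
    - [0,0,0,0,-0.001,-0.002,0.5]
    - [0,0,0,0,-0.001,-0.002,0.5]
    - [0,0,0,0,-0.001,-0.002,0.5]
    - [0,0,0,0,-0.001,-0.002,0.5]
    - [0,0,0,0,-0.001,-0.002,0.5]

```text
time_s: 11.23
ee_pos: [0.5368, 0.0234, 0.0681]
tcp_rot: [0.0, 0.729, 0.684, 0.0]
wrist_force: [0.4, -0.2, 1.0]
opening: 0.046
grip_force: 0.0
```

apply_moves:
  moves:
    - [0,0,0,0,0,-0.02,0.5]
    - [0,0,0,0,0,-0.05,0.5]
    - [0,0,0,0,0,-0.1,0.5]
    - [0,0,0,0,0,-0.15,0.5]
    - [0,0,0,0,0,-0.2,1]
    - [0,0,0,0,0,-0.2,1]
    - [0,0,0,0,0,-0.2,1]
    - [0,0,0,0,0,-0.2,1]
    - [0,0,0,0,0,-0.2,1]
    - [0,0,0,0,0,-0.2,1]

```text
time_s: 12.07
ee_pos: [0.5359, 0.0233, 0.2266]
tcp_rot: [-0.001, 0.729, 0.684, -0.001]
wrist_force: [0.3, 0.2, -0.3]
opening: 0.0103
grip_force: 0.0
```

Run:
```python
from st import *
p,d=snapshot("wrist");np.savez("w5.npz",p=p,d=d,ee=o["ee_pos"],q=o["tcp_rot"])
cv2.imwrite("pics/w5.png",p[:,:,::-1])
```

```text
12.0667 [0.5359 0.0233 0.2266] yaw -3.64 F [ 0.3  0.2 -0.3] 0.010304331502842585 0.0 [-2.6e-03 -5.0e-04 -1.0e+00]
board xy 0.0091 -0.039
```

View pics/w5.png

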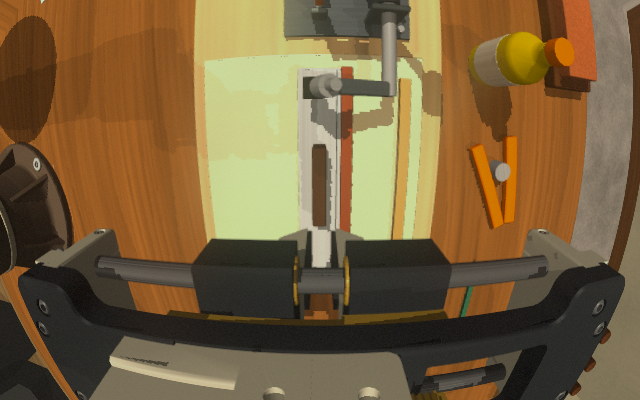

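The straightedge lies flush against the brace at columns 338–341, with its end under the foot at (320,85). I'll check the numbers and locate the catch in the views.

Run:
```python
from st import *
W=np.load("w5.npz");p=W["p"];h=cv2.cvtColor(p,cv2.COLOR_RGB2HSV)
def fit(P,t):
  vx,vy,x0,y0=cv2.fitLine((P[:,:2]*1000).astype(np.float32),cv2.DIST_HUBER,0,.01,.01).ravel()
  if vy<0:vx,vy=-vx,-vy
  print(t,"yaw",np.degrees(np.arctan2(-vx,vy)).round(2),"x at y=21:",(x0+(21-y0)*vx/vy).round(1),x0.round(1),y0.round(1))
uv=mask(p,(0,100,30),(15,255,230),(334,60,358,238));rows=[r for r in range(135,235) if (uv[:,1]==r).any()]
fit(plane("wrist",np.array([[uv[uv[:,1]==r,0].min()-.5,r] for r in rows]),.04,o),"brace near")
fit(plane("wrist",np.array([[uv[uv[:,1]==r,0].max()+.5,r] for r in rows]),.04,o),"brace far")
S=h[:,:,1];Ll=np.array([[285+np.argmax(S[r,285:315]<45)-.5,r] for r in range(110,232)]);fit(plane("wrist",Ll,.038,o),"bar left");print(Ll[::40])
uv=mask(p,(0,70,20),(20,255,140),(308,138,330,230));print("rib",rect(plane("wrist",uv,.072,o)))
for n in("scene","side"):
  p,d=snapshot(n);np.savez(n+"1.npz",p=p,d=d)
  print(n,"catch")
  uv=mask(p,(6,170,100),(20,255,255),(365,175,400,225) if n=="scene" else (262,210,302,248))
  P=deep(n,uv,d);k=(P[:,2]>.06)&(P[:,2]<.16)
  B=np.c_[(P[k,:2]-O)@np.array([n0 for n0 in [.99792,-.06453]]),(P[k,:2]-O)@Y,P[k,2]]
  print(len(uv),uv.min(0),uv.max(0),np.percentile(B,[2,25,50,75,98],axis=0).round(3))
  uv=mask(p,(0,180,80),(6,255,255),(250,190,278,220) if n=="side" else (375,190,412,220))
  P=deep(n,uv,d);k=(P[:,2]>.15)&(P[:,2]<.22);P=P[k]
  print("knob",len(uv),np.percentile(np.c_[(P[:,:2]-O)@np.array([.99792,-.06453]),(P[:,:2]-O)@Y,P[:,2]],[2,50,98],axis=0).round(3))
```

```text
12.1167 [0.536  0.0233 0.2267] yaw -3.64 F [ 0.   0.4 -0.8] 0.006216591805574435 0.0 [-2.6e-03 -5.0e-04 -1.0e+00]
board xy 0.0092 -0.0391
brace near yaw -3.58 x at y=21: 555.8 555.4 13.6
brace far yaw -3.6 x at y=21: 567.5 566.8 10.8
bar left yaw -3.84 x at y=21: 511.8 510.7 4.9
[[297.5 110. ]
 [298.5 150. ]
 [298.5 190. ]
 [307.5 230. ]]
rib (array([533.2,  23.5]), array([82.2, 12.8]), 86.5)
scene catch
167 [375 187] [389 208] [[0.005 0.144 0.067]
 [0.009 0.148 0.109]
 [0.02  0.151 0.132]
 [0.038 0.155 0.135]
 [0.062 0.162 0.137]]
knob 107 [[0.096 0.134 0.198]
 [0.112 0.148 0.205]
 [0.12  0.165 0.209]]
side catch
226 [268 223] [292 247] [[-0.     0.147  0.075]
 [ 0.003  0.154  0.12 ]
 [ 0.025  0.16   0.129]
 [ 0.048  0.164  0.131]
 [ 0.072  0.167  0.136]]
knob 146 [[0.089 0.136 0.181]
 [0.099 0.16  0.199]
 [0.117 0.171 0.207]]
```

The straightedge is placed: rib centre (533.2, 23.5), 22.6 mm from the brace, and the board frame is confirmed. Next, turn the tool 90° and go to the panel side of the catch.

apply_moves:
  moves:
    - [0,0,-0.02,0.03,-0.006,0,1]
    - [0,0,-0.039,0.06,-0.006,0,1]
    - [0,0,-0.058,0.09,-0.006,0,1]
    - [0,0,-0.077,0.12,-0.006,0,1]
    - [0,0,-0.096,0.15,-0.006,0,1]
    - [0,0,-0.115,0.174,-0.006,0,1]
    - [0,0,-0.134,0.174,-0.006,0,1]
    - [0,0,-0.153,0.174,-0.006,0,1]
    - [0,0,-0.172,0.174,-0.006,0,1]
    - [0,0,-0.19,0.174,-0.006,0,1]

```text
time_s: 13.05
ee_pos: [0.5406, 0.1627, 0.2274]
tcp_rot: [-0.0, 0.215, 0.977, -0.0]
wrist_force: [0.5, -1.1, 0.1]
opening: 0.0003
grip_force: 0.0
```

apply_moves:
  moves:
    - [0,0,-0.019,0,0,0,1]
    - [0,0,-0.038,0,0,0,1]
    - [0,0,-0.057,0,0,0,1]
    - [0,0,-0.06,0,0,0,1]
    - [0,0,-0.06,0,0,0,1]
    - [0,0,-0.06,0,0,0,1]
    - [0,0,-0.06,0,0,0,1]
    - [0,0,-0.06,0,0,0,1]
    - [0,0,-0.06,0,0,0,1]
    - [0,0,-0.06,0,0,0,1]

```text
time_s: 13.88
ee_pos: [0.5408, 0.1627, 0.2281]
tcp_rot: [0.0, 0.032, 0.999, -0.0]
wrist_force: [-0.2, 0.0, 0.0]
opening: 0.0004
grip_force: 0.0
```

Run:
```python
from st import *
print(o["joint_positions"].round(2))
go(.004,.105,.137)
for y,z in((.122,.137),(.146,.136),(.168,.125),(.184,.107),(.189,.096)): go(.004,y,z)
```

```text
13.8833 [0.5408 0.1627 0.2281] yaw 86.33 F [-0.2  0.   0. ] 0.0003658212154353572 0.0 [ 2.e-04 -0.e+00 -1.e+00]
board xy 0.0049 0.1004
[-0.24  0.37 -0.19  1.74  0.08  1.04  1.04]
(0.004, 0.105, 0.137) world [0.5401 0.1674] tool/0.8 [0.0012 0.0058 0.1138]
(0.004, 0.122, 0.137) world [0.5412 0.1843] tool/0.8 [0.0012 0.027  0.1138]
(0.004, 0.146, 0.136) world [0.5428 0.2083] tool/0.8 [0.0012 0.057  0.1151]
(0.004, 0.168, 0.125) world [0.5442 0.2302] tool/0.8 [0.0012 0.0845 0.1288]
(0.004, 0.184, 0.107) world [0.5452 0.2462] tool/0.8 [0.0012 0.1045 0.1513]
(0.004, 0.189, 0.096) world [0.5455 0.2512] tool/0.8 [0.0012 0.1108 0.1651]
```

apply_moves:
  moves:
    - [0,0,0,0.001,0.003,0.04,1]
    - [0,0,0,0.001,0.006,0.08,1]
    - [0,0,0,0.001,0.006,0.105,1]
    - [0,0,0,0.001,0.006,0.114,1]
    - [0,0,0,0.001,0.006,0.114,1]
    - [0,0,0,0.001,0.013,0.114,1]
    - [0,0,0,0.001,0.02,0.114,1]
    - [0,0,0,0.001,0.027,0.114,1]
    - [0,0,0,0.001,0.033,0.114,1]
    - [0,0,0,0.001,0.039,0.114,1]

```text
time_s: 14.72
ee_pos: [0.5424, 0.1948, 0.1377]
tcp_rot: [0.001, 0.031, 1.0, 0.0]
wrist_force: [0.6, -0.7, 0.5]
opening: 0.0008
grip_force: 0.5
```

apply_moves:
  moves:
    - [0,0,0,0,0.006,0.0,1]
    - [0,0,0,0,0.012,0.001,1]
    - [0,0,0,0,0.018,0.002,1]
    - [0,0,0,0,0.026,0.005,1]
    - [0,0,0,0,0.035,0.009,1]
    - [0,0,0,0,0.045,0.015,1]
    - [0,0,0,0,0.056,0.024,1]
    - [0,0,0,0,0.065,0.037,1]
    - [0,0,0,0,0.071,0.05,1]
    - [0,0,0,0,0.071,0.05,1]

```text
time_s: 15.55
ee_pos: [0.5439, 0.2517, 0.094]
tcp_rot: [-0.002, 0.031, 1.0, -0.0]
wrist_force: [-0.4, -0.3, -0.5]
opening: 0.0
grip_force: 0.0
```

Run:
```python
from st import *
p,d=snapshot("side")
uv=mask(p,(6,170,100),(20,255,255),(225,200,310,290))
P=deep("side",uv,d);k=(P[:,2]>.03)&(P[:,2]<.16);P=P[k]
print(len(uv),np.percentile(np.c_[(P[:,:2]-O)@n,(P[:,:2]-O)@Y,P[:,2]],[2,25,50,75,98],axis=0).round(3))
cv2.imwrite("pics/s2.png",cv2.resize(p[150:310,200:400],None,fx=3,fy=3,interpolation=cv2.INTER_CUBIC)[:,:,::-1])
```

```text
15.55 [0.5439 0.2517 0.094 ] yaw 86.48 F [-0.4 -0.3 -0.5] 5.705099493199378e-06 0.0 [-3.4e-03 -9.0e-04 -1.0e+00]
board xy 0.0024 0.1894
42 [[-0.     0.191  0.056]
 [ 0.001  0.202  0.061]
 [ 0.002  0.209  0.067]
 [ 0.003  0.217  0.07 ]
 [ 0.008  0.228  0.075]]
```

View pics/s2.png

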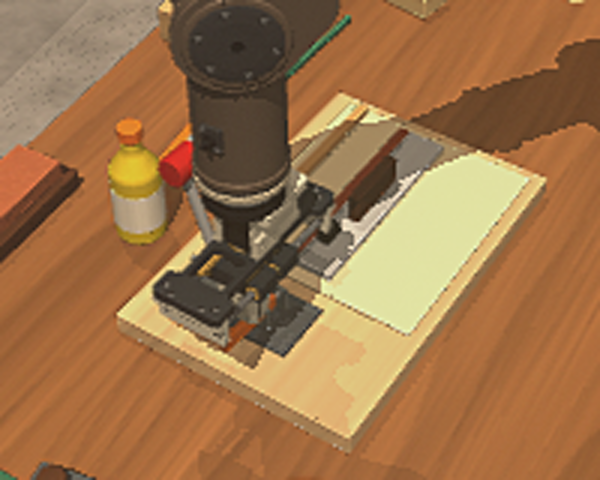

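The catch lies over: its points are at z 56–75 mm out to y 228 mm, about 1.4 rad. The bottle stands where it was. Raise, turn back and go above the knob.

apply_moves:
  moves:
    - [0,0,0,0,0,-0.04,1]
    - [0,0,0,0,0,-0.09,1]
    - [0,0,0,0,0,-0.14,1]
    - [0,0,0,0,0,-0.19,0.5]
    - [0,0,0,0,0,-0.21,0]
    - [0,0,0.019,-0.02,-0.01,-0.21,0]
    - [0,0,0.038,-0.05,-0.02,-0.21,0]
    - [0,0,0.057,-0.08,-0.03,-0.21,0]
    - [0,0,0.076,-0.11,-0.04,-0.21,0]
    - [0,0,0.095,-0.132,-0.049,-0.21,0]

```text
time_s: 16.43
ee_pos: [0.65, 0.2027, 0.2646]
tcp_rot: [0.0, 0.328, 0.945, -0.001]
wrist_force: [-0.0, -0.3, -0.5]
opening: 0.0427
grip_force: 0.0
```

apply_moves:
  moves:
    - [0,0,0.019,0,0,0,0]
    - [0,0,0.038,0,0,0,0]
    - [0,0,0.057,0,0,0,0]
    - [0,0,0.076,0,0,0,0]
    - [0,0,0.095,0,0,0,0]
    - [0,0,0.114,0,0,0,0]
    - [0,0,0.133,0,0,0,0]
    - [0,0,0.152,0,0,0,0]
    - [0,0,0.155,0,0,0,0]
    - [0,0,0.155,0,0,0,0]

```text
time_s: 17.27
ee_pos: [0.6482, 0.2043, 0.2646]
tcp_rot: [0.0, 0.729, 0.685, -0.0]
wrist_force: [0.1, -0.6, 0.1]
opening: 0.0917
grip_force: 0.0
```

Run:
```python
from st import *
print(o["joint_positions"].round(2),"turn",(yaw+3.7)/360)
for x in (.108,.043,.033): go(x,.150,.193)
```

```text
17.2667 [0.6482 0.2043 0.2646] yaw -3.55 F [ 0.1 -0.6  0.1] 0.09165740085817717 0.0 [-6.e-04 -7.e-04 -1.e+00]
board xy 0.1095 0.1488
[-0.51  0.52  0.2   1.41 -0.1   1.22 -0.36] turn 0.0004292846212033691
(0.108, 0.15, 0.193) world [0.6468 0.2056] tool/0.8 [ 0.0016 -0.0018  0.0895]
(0.043, 0.15, 0.193) world [0.5819 0.2098] tool/0.8 [ 0.0018 -0.0831  0.0896]
(0.033, 0.15, 0.193) world [0.572  0.2104] tool/0.8 [ 0.0018 -0.0956  0.0896]
```

apply_moves:
  moves:
    - [0,0,0,0.001,-0.002,0.03,0]
    - [0,0,0,0.001,-0.002,0.06,0]
    - [0,0,0,0.001,-0.002,0.085,0]
    - [0,0,0,0.001,-0.002,0.0895,0.4]
    - [0,0,0,0.001,-0.002,0.0895,1]
    - [0,0,0,0.001,-0.002,0.0895,1]
    - [0,0,0,0.001,-0.002,0.0895,1]
    - [0,0,0,0.001,-0.002,0.0895,1]
    - [0,0,0,0.001,-0.002,0.0895,1]
    - [0,0,0,0.001,-0.002,0.0895,1]
  grip_force: 20

```text
time_s: 18.1
ee_pos: [0.6472, 0.2057, 0.1941]
tcp_rot: [0.0, 0.729, 0.684, 0.001]
wrist_force: [-0.1, -0.5, -0.0]
opening: 0.0495
grip_force: 0.0
```

apply_moves:
  moves:
    - [0,0,0,0,0,0,1]
    - [0,0,0,0,0,0,1]
    - [0,0,0,0,0,0,1]
    - [0,0,0,0,0,0,1]
    - [0,0,0,0,-0.005,0,1]
    - [0,0,0,0,-0.01,-0.001,1]
    - [0,0,0,0,-0.016,-0.002,1]
    - [0,0,0,0,-0.022,-0.003,1]
    - [0,0,0,0,-0.028,-0.004,1]
    - [0,0,0,0,-0.034,-0.005,1]
  grip_force: 20

```text
time_s: 18.93
ee_pos: [0.6229, 0.2073, 0.1995]
tcp_rot: [0.002, 0.729, 0.684, 0.004]
wrist_force: [7.2, -0.2, 5.1]
opening: 0.0314
grip_force: 20.0
```

apply_moves:
  moves:
    - [0,0,0,0,-0.006,0,1]
    - [0,0,0,0,-0.012,0,1]
    - [0,0,0,0,-0.018,0,1]
    - [0,0,0,0,-0.024,0.001,1]
    - [0,0,0,0,-0.03,0.002,1]
    - [0,0,0,0,-0.036,0.003,1]
    - [0,0,0,0,-0.042,0.003,1]
    - [0,0,0,0,-0.047,0.004,1]
    - [0,0,0,0,-0.05,0.004,1]
    - [0,0,0,0,-0.05,0.004,1]

```text
time_s: 19.77
ee_pos: [0.5832, 0.2102, 0.1963]
tcp_rot: [0.002, 0.729, 0.684, 0.004]
wrist_force: [9.6, 0.6, 4.8]
opening: 0.0312
grip_force: 20.0
```

Run:
```python
from st import *
p,d=snapshot("side")
cv2.imwrite("pics/s3.png",cv2.resize(p[150:310,200:400],None,fx=3,fy=3,interpolation=cv2.INTER_CUBIC)[:,:,::-1])
```

```text
19.7667 [0.5832 0.2102 0.1963] yaw -3.66 F [9.6 0.6 4.8] 0.031191970871018687 20.00145435333252 [ 0.0087  0.002  -1.    ]
board xy 0.0443 0.1505
```

View pics/s3.png

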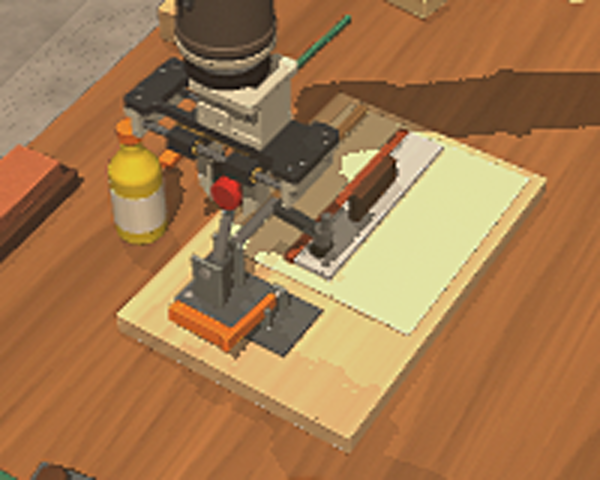

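The knob is at board x ≈ 44 mm, so the lever is at about 0.54 rad. The catch lies flat, and the foot is down on the straightedge, which is still flush. A small extra pull, then hold.

apply_moves:
  moves:
    - [0,0,0,0,-0.002,0,1]
    - [0,0,0,0,-0.003,0,1]
    - [0,0,0,0,-0.003,0,1]
    - [0,0,0,0,-0.003,0,1]
    - [0,0,0,0,-0.003,0,1]
    - [0,0,0,0,-0.003,0,1]
    - [0,0,0,0,-0.003,0,1]
    - [0,0,0,0,-0.003,0,1]
    - [0,0,0,0,-0.003,0,1]
    - [0,0,0,0,-0.003,0,1]

```text
time_s: 20.65
ee_pos: [0.5812, 0.2103, 0.1961]
tcp_rot: [0.002, 0.729, 0.684, 0.004]
wrist_force: [9.9, 1.6, 3.1]
opening: 0.0313
grip_force: 20.0
```

Run:
```python
from st import *
W=snapshot("side");W=W[0]
uv=mask(W,(0,60,10),(20,255,110),(310,200,340,228));print("rib",rect(plane("side",uv,.072)))
print(close_job())
```

```text
20.65 [0.5812 0.2103 0.1961] yaw -3.68 F [9.9 1.6 3.1] 0.031285647142192674 20.001648366451263 [ 0.0087  0.0021 -1.    ]
board xy 0.0422 0.1505
rib (array([523.9,  36.5]), array([108. ,  27.5]), 88.3)
the job is handed in; nothing more can be done
None
```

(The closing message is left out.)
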